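# Sort the parts of a stripped permeability cell into their trays

## Task

Sort the parts of the stripped permeability cell: both porous discs into the round pan, both brass hose connectors into the square tub and the steel tie rod into the long narrow tray, each part lying flat on the bottom of its tray with nothing stacked or propped on anything else. The discs are brittle, so set them down rather than dropping them, and do not push or tip over the glass beaker that stands among the parts.

Things in the scene. Friction and masses are not known exactly. Their poses are not given: they have to be found in the camera images.
- disc_a: One of two alike porous discs: flat solid disc of grey stone-like ceramic, 38 mm across, 14 mm thick, about 35 g, lying flat on the table at the start. Origin at its centre (7 mm above what it lies on); z is the disc's axis (up).
- disc_b: One of two alike porous discs: flat solid disc of grey stone-like ceramic, 38 mm across, 14 mm thick, about 35 g, lying flat on the table at the start. Origin at its centre (7 mm above what it lies on); z is the disc's axis (up).
- connector_a: One of two alike straight brass hose connectors, 60 mm long, lying on its side, about 70 g: in the middle an eight-sided collar, 18 mm long, 22 mm across flats (a flat below, above and on either side), and on each side of it a round barbed tail 11 to 14 mm thick. Origin at its centre (11 mm above what it lies on); x along its length, z up.
- connector_b: One of two alike straight brass hose connectors, 60 mm long, lying on its side, about 70 g: in the middle an eight-sided collar, 18 mm long, 22 mm across flats (a flat below, above and on either side), and on each side of it a round barbed tail 11 to 14 mm thick. Origin at its centre (11 mm above what it lies on); x along its length, z up.
- tie_rod: Steel tie rod, 100 mm long, lying down, about 100 g: a round shaft 12 mm thick with a hexagon nut (18 mm across flats) at 36 to 48 mm from the middle at each end, so 72 mm of bare shaft lies between, its underside 3 mm clear of the table. Origin at its centre (9 mm above what it lies on); x runs along its length, z up.
- pan: Round open aluminium pan, fixed to the table, 150 mm across the rim and 140 mm at the foot, 24 mm high; wall and bottom 3 mm thick. Flat bottom inside about 134 mm across. For the porous discs. Origin at the centre of its underside, z up; the inner floor is 3 mm above the origin.
- tub: Square open grey plastic tub, fixed to the table, 130 x 130 mm outside, 32 mm high, walls and bottom 4 mm (122 x 122 mm inside). For the hose connectors. Origin at the centre of its underside, x and y along its sides, z up; the inner floor is 4 mm above the origin.
- trough: Long narrow low open tray of grey plastic, fixed to the table, 88 x 158 mm outside (long side along its y), 18 mm high, walls and bottom 4 mm (80 x 150 mm inside). For the tie rod. Origin at the centre of its underside, x across it, y along it, z up; the inner floor is 4 mm above the origin.
- beaker: Small clear glass beaker standing upright among the parts, to be left alone: 50 mm across the rim, 60 mm high, 90 g, loose. Origin at the centre of its underside, z up.

How it is judged (in metres and radians):
At the end, for the whole second after the job is handed in: Discs within 52 mm of the pan's axis, flat on its floor (centre 6-14 mm above its underside); connectors in the tub (within 58 mm of its middle, under 20 mm up, level to 0.25 rad); rod in the long tray (within 38 mm across, 30 mm along, under 17 mm up, level to 0.1 rad); all at rest (horizontal distance between each of disc_a, disc_b and pan below 0.052 m and z of disc_a in the frame of pan between 0.006 and 0.014 m and z of disc_b in the frame of pan between 0.006 and 0.014 m and x of connector_a in the frame of tub between -0.058 and 0.058 m and y of connector_a in the frame of tub between -0.058 and 0.058 m and z of each of connector_a, connector_b in the frame of tub below 0.02 m and angle between connector_a's own x axis and vertical between 1.32 and 1.82 rad and x of connector_b in the frame of tub between -0.058 and 0.058 m and y of connector_b in the frame of tub between -0.058 and 0.058 m and angle between connector_b's own x axis and vertical between 1.32 and 1.82 rad and x of tie_rod in the frame of trough between -0.038 and 0.038 m and y of tie_rod in the frame of trough between -0.03 and 0.03 m and z of tie_rod in the frame of trough below 0.017 m and angle between tie_rod's own x axis and vertical between 1.47 and 1.67 rad and linear speed of each of disc_a, disc_b, connector_a, connector_b, tie_rod below 0.02 m/s and contact force between each of disc_a, disc_b, connector_a, connector_b, tie_rod and the fingers below 0.1 N); the robot touches nothing.
It fails at once if a porous disc falls freely at more than 0.6 m/s (dropped from more than about 20 mm) ((linear speed of disc_a above 0.6 m/s and contact force between disc_a and the fingers below 0.05 N) or (linear speed of disc_b above 0.6 m/s and contact force between disc_b and the fingers below 0.05 N)).
It fails at once if the beaker is pushed more than 20 mm or tipped by more than 0.35 rad (distance of beaker from where it was at the start of the episode above 0.02 m or angle between beaker's own z axis and vertical above 0.35 rad).
It also fails if it takes over 125 s, if anything falls off the work surface, if the arm or the gripper's body presses on something with over 40 N, if the wrist force passes 120 N, or if a joint passes its speed limit or range.

## Robot

A 6-joint arm with a two-finger parallel gripper is mounted at the origin on the work surface. World frame = base frame: x ahead of the robot, y to its left, z up, the work surface at z = 0. Lengths are in mm, angles in rad, forces in N, time in s.
With the tool pointing down it reaches from about 300 to 950 mm from the base axis. Payload 3.1 kg.
Tool frame: the origin (TCP) lies at the very end of the fingers, on their centre line; the grasp point (between the pads) lies 19 mm behind it; z points along the fingers, y is the line along which they close (so a half turn about z gives the same grasp; the last joint's range is limited). The gripper opens to 85 mm and grips with 20 to 120 N. Pads are 22 mm wide; open, the fingers measure 114 mm over their backs; the gripper's body (76 mm by 85 mm) begins 54 mm behind the grasp point. The pads swing forward as they close: fully open they stand 13 mm farther back than shut.
Start: joints at [-1.322, 0.308, 1.634, -0, 1.2, -0.07], TCP at [195.865, -593.522, 231.272] pointing down, gripper open.
Joint ranges: [-3.06, 3.06], [-0.79, 1.96], [0.05, 2.63], [-1.19, 4.34], [0.05, 2.64], [-2.94, 2.94]. Speed limits (rad/s): [2.79, 2.79, 3.14, 3.14, 3.14, 3.14].

## Interface

Orientations are given as a rotation vector (axis times angle).
In Python, from bench import r, snapshot gives the robot as it stands.
- The arm moves only by the tool send_rows, never from a script. Its argument "motion" is a list of rows, each a list of 7 numbers: the shift along the tool's x, y, z in m, then the turn, a rotation vector about the tool's x, y, z in rad, then the opening, from 0 (shut) to 1 (fully open). A call has 1 to 8 rows; each row is the pose to reach, as a shift and turn from the pose commanded when the call began, along the tool's axes at that moment; what a row does not reach only later rows make up. A row lasts 1/10 s, in which the tool goes at most 50 mm and 8.59 degrees, less where a joint would pass 70% of its speed; a pose out of reach is approached as far as the arm can. A call with a gripper value outside its range is refused whole. The fingers move at their own pace and stop on an object; the grip force is fixed at half the most. Time passes only in rows, so rows that repeat a pose let the fingers close. It gives the time, the measured TCP pose, the force, the opening and the grip force at its end, in the units of the state.
- r.get_state(): the state, without advancing time (a new reading comes with each control period).
- snapshot(name): name is "scene" or "top" or "wrist"; returns a dict with "pixels" (480x640x3 uint8, blue, green, red), "z_map" (480x640 float32, mm along the optical axis (not along the pixel's ray), 0 where there is no reading), "K" (3x3 intrinsics, pixels), "origin" and "attitude" of the camera in the world; the wrist camera has in their place "hand_eye" (4x4, takes a point from camera to tool coordinates, whose origin is the TCP and whose axes are the flange's). Camera axes: x right, y down, z forward; pixel columns grow to the right and rows downward; lengths in mm; the calibration is good to about 2 mm. The wrist camera is an equidistant fisheye: a pixel r from the principal point sees the ray r / f radians off the axis. A picture is of the moment at which its call begins: read the wrist's pose just before it.
- r.close_job(): hands the job in; it is judged then, once.
The state is a dict: "time_s": time; "joint_positions": joint angles; "joint_vel": joint speeds; "effort": joint torques, N m; "eef_pos": TCP position; "tcp_rot": TCP orientation; "wrist_force": force on the tool from outside, world axes, zero at the start; "moment": the same for the moment, N m; "opening": finger opening in mm; "grasp_force": force on a finger pad.
Only numpy, scipy, OpenCV 4.12 (cv2) and the standard library are available. Lean on these libraries where they do the work, as an engineer would, in place of code of your own. Each camera call takes 0.05 s, during which the arm holds its last target. There are 200 camera calls.

## Working session

There is one attempt and no reset: what is moved stays moved. The work goes in short steps, Python scripts to look and compute and a tool call to move; the robot and the scene stay as the last step left them, time stands still between calls to the robot, and variables do not carry over. Pictures are saved under pics/ and viewed, at most 14 in all, crops included, and the job is handed in when it is done.

Besides the shell and the picture viewer there is one more tool, called after ">>>" as a command line: name --pt "numbers of a row" for each row, then --argument value for the rest. send_rows: Moves the arm, as the interface text tells. Its arguments: {"type":"object","properties":{"motion":{"type":"array"}},"required":["motion"]}

```bash
ls; mkdir -p pics
cat > h.py <<'E'
import numpy as np, cv2
from scipy.spatial.transform import Rotation as R
from bench import r, snapshot
def rot(a):
    a=np.array(a,float)
    if a.shape==(3,3): return a
    return (R.from_rotvec(a) if a.size==3 else R.from_quat(a)).as_matrix()
def grab(n):
    s=snapshot(n); np.savez('pics/%s.npz'%n,**s); return s
def cloud(s):
    K=np.array(s['K']);z=s['z_map'].astype(float);v,u=np.mgrid[:480,:640]
    p=np.stack([(u-K[0,2])/K[0,0]*z,(v-K[1,2])/K[1,1]*z,z],-1)
    return p@rot(s['attitude']).T+np.array(s['origin'])
E
python3 - <<'E'
from h import *
st=r.get_state();print(st)
for n in('top','scene'):
    s=grab(n);cv2.imwrite('pics/%s.png'%n,s['pixels']);print(n,s['K'],s['origin'],s['attitude'])
E
```

```text
pics
{'time_s': 0.0, 'joint_positions': array([-1.32167777e+00,  3.09009203e-01,  1.63521857e+00, -5.76072976e-06,
        1.19968427e+00, -6.96943990e-02]), 'joint_vel': array([-0.00112164,  0.00135775,  0.0010202 ,  0.00167548,  0.00015704,
        0.00036428]), 'effort': array([-5.30162265e-05, -4.15255022e+01, -2.76667553e+01, -2.61616906e-04,
        1.01786602e-02, -1.66335127e-05]), 'eef_pos': array([ 195.66941742, -592.70304221,  230.02920477]), 'tcp_rot': array([-3.09948166e+00, -4.98308668e-01,  3.34558367e-04]), 'wrist_force': array([-0.83969744, -0.41922839,  0.13980978]), 'moment': array([-0.05272437,  0.00304976,  0.0466565 ]), 'grasp_force': 0.0, 'opening': 85.25325219195864}
top [[481.3545087    0.         322.30095807]
 [  0.         481.3545087  243.01776556]
 [  0.           0.           1.        ]] [425.68985641 -11.75592027 888.56858577] [-2.10564997  2.13588187 -0.13816052]
scene [[501.75498353   0.         306.69655267]
 [  0.         501.75498353 236.15860415]
 [  0.           0.           1.        ]] [1265.64327977  202.20951578  578.04339588] [-1.47332901 -1.8725833   0.98191517]
```

View pics/top.png

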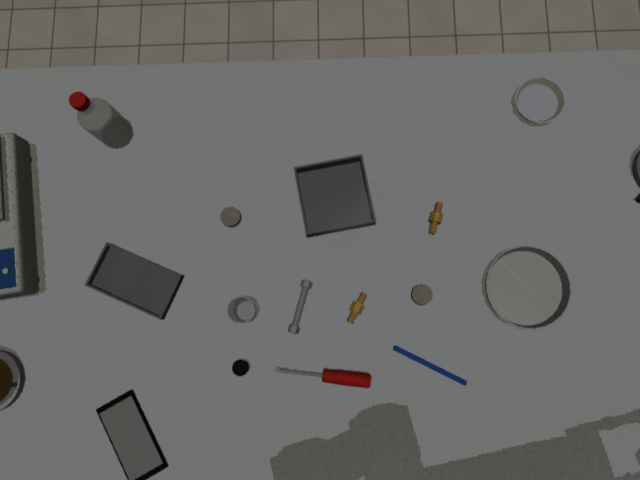

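View pics/scene.png

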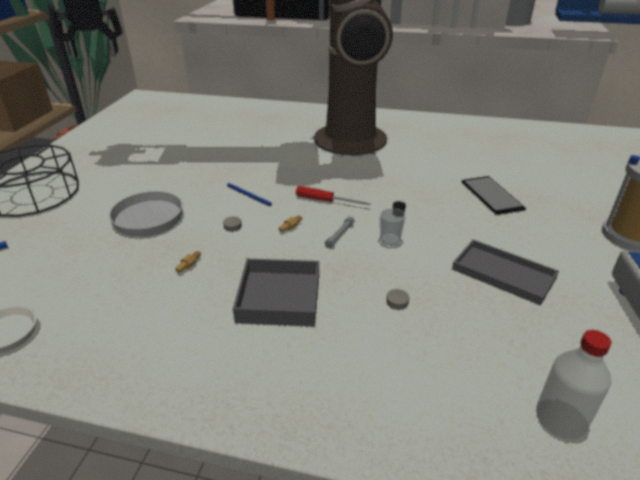

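The top view shows the discs at px (231,217) and (422,295), connectors at (436,218) and (357,308), the rod at (300,306) and the beaker at (245,310). The pan is at (525,288), tub at (335,196) and trough at (136,280). The scene view agrees, with distractors (pen, screwdriver, cap, phone) to stay clear of.

```bash
cat >> h.py <<'E'
def cast(s,uv,h):
    K=np.array(s['K']);uv=np.atleast_2d(uv).astype(float);A=rot(s['attitude'])
    d=np.c_[(uv-K[:2,2])/K[0,0],np.ones(len(uv))]@A.T;o=np.array(s['origin'])
    return (o+d*((h-o[2])/d[:,2])[:,None])
def load(n): return dict(np.load('pics/%s.npz'%n))
E
python3 - <<'E'
from h import *
s=load('top');P=cloud(s);im=s['pixels'].astype(int);hgt=P[...,2]
hsv=cv2.cvtColor(s['pixels'],cv2.COLOR_BGR2HSV)
print('table z',[np.round(hgt[y-3:y+3,x-3:x+3].mean(),1) for x,y in[(260,260),(390,250),(200,300),(450,260),(60,250)]])
bg=cv2.medianBlur(s['pixels'],5)
for n,(x,y),w,h,cut in[('disc1',(231,217),17,14,8),('disc2',(422,295),17,14,8),('conn1',(436,218),23,11,5),('conn2',(357,308),23,11,5),('rod',(300,306),33,9,4),('beaker',(245,310),22,60,20),('pan',(525,288),50,24,12),('tub',(335,196),50,32,18),('trough',(136,280),58,18,10)]:
    sl=(slice(y-w,y+w),slice(x-w,x+w))
    m=((hgt[sl]>cut)&(hgt[sl]<90)).astype(np.uint8)
    k,l,st,c=cv2.connectedComponentsWithStats(m)
    i=1+np.argmax(st[1:,4]);yy,xx=np.nonzero(l==i);uv=np.c_[xx+x-w,yy+y-w]
    top=np.percentile(hgt[uv[:,1],uv[:,0]],90)
    hull=cv2.convexHull(uv.astype(np.int32))[:,0]
    W=cast(s,hull,h if n in('pan','tub','trough','beaker') or 'disc' in n else h)
    rc=cv2.minAreaRect(W[:,:2].astype(np.float32)); (cc,rad)=cv2.minEnclosingCircle(W[:,:2].astype(np.float32))
    print(n,len(uv),'top',round(top,1),'rect',np.round(rc[0],1),np.round(rc[1],1),round(rc[2],1),'circ',np.round(cc,1),round(rad,1))
E
```

```text
table z [np.float64(-0.7), np.float64(23.5), np.float64(-1.2), np.float64(-0.8), np.float64(-1.6)]
disc1 315 top 14.7 rect [623.5 189. ] [37.1 35.6] 44.7 circ [623.4 188.8] 19.1
disc2 351 top 15.0 rect [ 473.3 -161. ] [36.6 37.1] 15.8 circ [ 473.3 -160.7] 19.3
conn1 286 top 21.2 rect [ 614.3 -193.4] [22.9 61.8] 76.4 circ [ 614.2 -193.1] 31.1
conn2 282 top 21.0 rect [451.1 -44.2] [21.6 59.6] 62.2 circ [450.9 -44.5] 30.1
rod 431 top 17.0 rect [454.6  58.9] [20.4 99.9] 74.0 circ [454.3  57.7] 50.0
beaker 379 top 59.7 rect [448.6 157. ] [49.6 49.6] 36.4 circ [448.3 156.1] 26.1
pan 929 top 24.3 rect [ 483.5 -347.1] [148.9 146.6] 89.0 circ [ 483.3 -346.8] 74.9
tub 887 top 32.7 rect [656.6  -6.8] [132.7 129.9] 10.0 circ [656.3  -7.4] 91.4
trough 749 top 18.3 rect [505.8 364.3] [160.5  88.1] 66.1 circ [505.5 364.4] 90.0
```

```bash
cat >> h.py <<'E'
def go(*way):
    """waypoints x,y,z(mm),psi(deg): shift(m)/turn each from current pose"""
    st=r.get_state();A=rot(st['tcp_rot']);p=np.array(st['eef_pos'])
    print('t',round(st['time_s'],2),'at',p.round(1),'psi',round(np.degrees(np.arctan2(A[1,0],A[0,0])),1),'open',round(st['opening'],1),'F',np.round(st['wrist_force'],1),'grip',round(float(st['grasp_force']),1))
    for x,y,z,a in way:
        B=rot([np.pi,0,0]);B=R.from_euler('z',a,degrees=True).as_matrix()@B
        print((A.T@(np.array([x,y,z])-p)/1000).round(4),R.from_matrix(A.T@B).as_rotvec().round(3))
E
python3 -c "
from h import *
go((473.3,-161,120,18.3),(473.3,-161,50,18.3))"
```

```text
t 0.1 at [ 195.7 -592.8  230.1] psi 18.3 open 85.7 F [ 0.2 -0.2 -1. ] grip 0.0
[ 0.399  -0.3228  0.1109] [-0.002 -0.    -0.001]
[ 0.3989 -0.3226  0.1809] [-0.002 -0.    -0.001]
```

>>> send_rows --pt "0.399 -0.323 0.111 0 0 0 0.65" --pt "0.399 -0.323 0.111 0 0 0 0.65" --pt "0.399 -0.323 0.111 0 0 0 0.65" --pt "0.399 -0.323 0.111 0 0 0 0.65" --pt "0.399 -0.323 0.111 0 0 0 0.65" --pt "0.399 -0.323 0.111 0 0 0 0.65" --pt "0.399 -0.323 0.111 0 0 0 0.65" --pt "0.399 -0.323 0.111 0 0 0 0.65"

```text
time_s: 0.9
eef_pos: [407.8, -262.8, 146.2]
tcp_rot: [-3.102, -0.498, 0.0]
wrist_force: [0.1, -0.3, -0.1]
opening: 55.7
grasp_force: 0.0
```

```bash
python3 -c "
from h import *
go((473.3,-161,50,18.3),(473.3,-161,2.5,18.3))"
```

```text
t 0.9 at [ 407.8 -262.8  146.2] psi 18.2 open 55.7 F [ 0.1 -0.3 -0.1] grip 0.0
[ 0.0941 -0.0761  0.0962] [-0.    -0.    -0.001]
[ 0.0941 -0.0761  0.1437] [-0.    -0.    -0.001]
```

>>> send_rows --pt "0.094 -0.076 0.08 0 0 0 0.65" --pt "0.094 -0.076 0.08 0 0 0 0.65" --pt "0.094 -0.076 0.08 0 0 0 0.65" --pt "0.094 -0.076 0.1 0 0 0 0.65" --pt "0.094 -0.076 0.12 0 0 0 0.65" --pt "0.094 -0.076 0.12 0 0 0 0.65"

```text
time_s: 1.5
eef_pos: [469.9, -161.2, 23.8]
tcp_rot: [-3.098, -0.5, 0.01]
wrist_force: [-0.5, 0.8, 0.5]
opening: 55.5
grasp_force: 0.0
```

```bash
python3 -c "
from h import *
go((473.3,-161,2.5,18.3))
st=r.get_state();s=grab('wrist');cv2.imwrite('pics/w1.png',s['pixels']);print(s['K'],s['hand_eye'])"
```

```text
t 1.5 at [ 469.9 -161.2   23.8] psi 18.3 open 55.5 F [-0.5  0.8  0.5] grip 0.0
[0.0034 0.001  0.0213] [-0.005  0.005  0.001]
[[371.64829954   0.         316.06049479]
 [  0.         371.64829954 236.87752891]
 [  0.           0.           1.        ]] [[-5.74435162e-04 -9.65874291e-01 -2.59010664e-01  6.52332994e+01]
 [ 9.99999835e-01 -5.53333954e-04 -1.54372125e-04 -1.12436634e+00]
 [ 5.78467244e-06 -2.59010710e-01  9.65874450e-01 -1.42719211e+02]
 [ 0.00000000e+00  0.00000000e+00  0.00000000e+00  1.00000000e+00]]
```

View pics/w1.png

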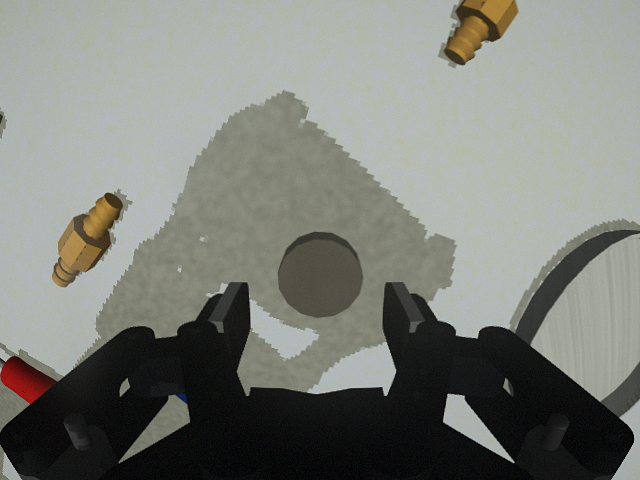

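The wrist view shows the disc at (320,273), centred between the fingers at x≈240 and 395. I'll descend and grip.

>>> send_rows --pt "0.002 0.001 0.012 0 0 0 0.65" --pt "0.002 0.001 0.021 0 0 0 0.65" --pt "0.002 0.001 0.021 0 0 0 0.65" --pt "0.002 0.001 0.021 0 0 0 0.3" --pt "0.002 0.001 0.021 0 0 0 0.3" --pt "0.002 0.001 0.021 0 0 0 0.3" --pt "0.002 0.001 0.021 0 0 0 0.3" --pt "0.002 0.001 0.021 0 0 0 0.3"

```text
time_s: 2.35
eef_pos: [475.5, -163.7, 6.4]
tcp_rot: [3.101, 0.499, 0.001]
wrist_force: [-1.5, -1.4, 5.2]
opening: 35.0
grasp_force: 60.0
```

```bash
python3 -c "
from h import *
go((473.3,-161,120,18.3),(455,-356.3,100,18.3),(455,-356.3,12,18.3))"
```

```text
t 2.35 at [ 475.5 -163.7    6.4] psi 18.3 open 35.0 F [-1.5 -1.4  5.2] grip 60.0
[-0.0011 -0.0032 -0.1136] [ 0.001 -0.001 -0.001]
[-0.0797  0.1765 -0.0935] [ 0.001 -0.001 -0.001]
[-0.0798  0.1764 -0.0055] [ 0.001 -0.001 -0.001]
```

>>> send_rows --pt "0 0 -0.02 0 0 0 0.3" --pt "0 0 -0.05 0 0 0 0.3" --pt "0 0 -0.094 0 0 0 0.3" --pt "0 0 -0.094 0 0 0 0.3" --pt "0 0 -0.094 0 0 0 0.3"

```text
time_s: 2.85
eef_pos: [476.0, -163.7, 100.8]
tcp_rot: [3.1, 0.498, 0.004]
wrist_force: [-0.5, 0.0, -1.0]
opening: 34.6
grasp_force: 59.8
```

```bash
python3 -c "
from h import *
s=grab('wrist');cv2.imwrite('pics/w2.png',s['pixels'][180:440,150:490]);
go((455,-356.3,100,18.3),(455,-356.3,12,18.3))
go()"
```

```text
t 2.9 at [ 474.6 -163.1   99.4] psi 18.3 open 34.7 F [ 0.6  0.1 -1.3] grip 59.8
[-0.0791  0.1773 -0.0006] [-0.     0.    -0.001]
[-0.0791  0.1774  0.0874] [-0.     0.    -0.001]
t 2.9 at [ 474.6 -163.1   99.4] psi 18.3 open 34.7 F [ 0.6  0.1 -1.3] grip 59.8
```

View pics/w2.png

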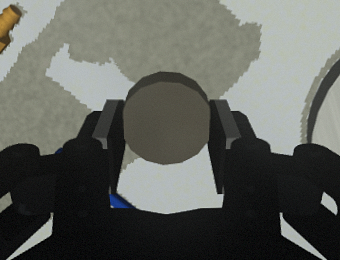

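The disc is held and level between the pads at crop (167,120). I'm carrying it to the pan.

>>> send_rows --pt "-0.079 0.177 0 0 0 0 0.3" --pt "-0.079 0.177 0 0 0 0 0.3" --pt "-0.079 0.177 0 0 0 0 0.3" --pt "-0.079 0.177 0 0 0 0 0.3" --pt "-0.079 0.177 0 0 0 0 0.3" --pt "-0.079 0.177 0.04 0 0 0 0.3" --pt "-0.079 0.177 0.07 0 0 0 0.3" --pt "-0.079 0.177 0.07 0 0 0 0.3"

```text
time_s: 3.7
eef_pos: [450.3, -351.0, 23.1]
tcp_rot: [-3.09, -0.496, 0.014]
wrist_force: [-1.9, 1.2, -0.7]
opening: 34.7
grasp_force: 60.0
```

```bash
python3 -c "
from h import *
go((455,-356.3,10,18.3))"
```

```text
t 3.7 at [ 450.3 -351.    23.1] psi 18.3 open 34.7 F [-1.9  1.2 -0.7] grip 60.0
[0.0029 0.0066 0.013 ] [-0.013  0.007 -0.001]
```

>>> send_rows --pt "0 0 0.004 0 0 0 0.3" --pt "0 0 0.008 0 0 0 0.3" --pt "0 0 0.012 0 0 0 0.3" --pt "0 0 0.014 0 0 0 0.3" --pt "0 0 0.014 0 0 0 0.3" --pt "0 0 0.014 0 0 0 0.3"

```text
time_s: 4.3
eef_pos: [455.7, -356.4, 16.3]
tcp_rot: [3.101, 0.499, 0.001]
wrist_force: [-0.6, -0.5, 0.1]
opening: 34.4
grasp_force: 60.0
```

```bash
python3 -c "
from h import *
go((455,-356.3,10,18.3))"
```

```text
t 4.3 at [ 455.7 -356.4   16.3] psi 18.3 open 34.4 F [-0.6 -0.5  0.1] grip 60.0
[-0.0007 -0.0004  0.0063] [ 0.001 -0.    -0.001]
```

>>> send_rows --pt "0 0 0.002 0 0 0 0.3" --pt "0 0 0.004 0 0 0 0.3" --pt "0 0 0.006 0 0 0 0.3" --pt "0 0 0.0065 0 0 0 0.3" --pt "0 0 0.0065 0 0 0 0.3" --pt "0 0 0.0065 0 0 0 0.3"

```text
time_s: 4.9
eef_pos: [455.5, -356.3, 9.5]
tcp_rot: [3.102, 0.499, 0.0]
wrist_force: [-1.1, 0.6, 2.1]
opening: 34.7
grasp_force: 60.3
```

>>> send_rows --pt "0 0 0.0005 0 0 0 0.4" --pt "0 0 0.0005 0 0 0 0.5" --pt "0 0 0 0 0 0 0.6" --pt "0 0 0 0 0 0 0.6" --pt "0 0 0 0 0 0 0.6" --pt "0 0 -0.03 0 0 0 0.6" --pt "0 0 -0.07 0 0 0 0.65" --pt "0 0 -0.11 0 0 0 0.65"

```text
time_s: 5.7
eef_pos: [454.7, -355.6, 119.4]
tcp_rot: [-3.1, -0.498, 0.002]
wrist_force: [1.0, -0.5, 0.0]
opening: 55.7
grasp_force: 0.0
```

```bash
python3 -c "
from h import *
go((600,0,130,18.3),(623.4,188.9,100,18.3))
s=grab('top');P=cloud(s);z=P[...,2];m=(np.hypot(P[...,0]-483.4,P[...,1]+347)<66)
print('pan floor z',np.median(z[m]));q=P[m&(z>12)&(z<40)];print(len(q),np.median(q,0))
cv2.imwrite('pics/t2.png',s['pixels'][180:400,380:640])
"
```

```text
t 5.7 at [ 454.7 -355.6  119.4] psi 18.3 open 55.7 F [ 1.  -0.5  0. ] grip 0.0
[ 0.2494 -0.2922 -0.0103] [-0.002  0.001 -0.001]
[ 0.3308 -0.4641  0.02  ] [-0.002  0.001 -0.001]
pan floor z 193.14245280110015
301 [ 457.42218428 -352.49244275   16.37504148]
```

>>> send_rows --pt "0.331 -0.464 0 0 0 0 0.65" --pt "0.331 -0.464 0 0 0 0 0.65" --pt "0.331 -0.464 0 0 0 0 0.65" --pt "0.331 -0.464 0 0 0 0 0.65" --pt "0.331 -0.464 0 0 0 0 0.65" --pt "0.331 -0.464 0 0 0 0 0.65" --pt "0.331 -0.464 0 0 0 0 0.65" --pt "0.331 -0.464 0 0 0 0 0.65"

```text
time_s: 6.55
eef_pos: [574.3, 27.9, 119.1]
tcp_rot: [3.102, 0.499, 0.001]
wrist_force: [1.3, -1.2, 0.2]
opening: 55.2
grasp_force: 0.0
```

>>> send_rows --pt "0.117 -0.164 0 0 0 0 0.65" --pt "0.117 -0.164 0 0 0 0 0.65" --pt "0.117 -0.164 0 0 0 0 0.65" --pt "0.117 -0.164 0 0 0 0 0.65" --pt "0.117 -0.164 0.03 0 0 0 0.65" --pt "0.117 -0.164 0.06 0 0 0 0.65" --pt "0.117 -0.164 0.06 0 0 0 0.65" --pt "0.117 -0.164 0.06 0 0 0 0.65"

```text
time_s: 7.35
eef_pos: [632.7, 217.9, 58.2]
tcp_rot: [3.101, 0.499, -0.004]
wrist_force: [-0.3, -0.1, 0.6]
opening: 55.4
grasp_force: 0.0
```

```bash
python3 -c "
from h import *
go((623.4,188.9,4,18.3))
s=grab('top');P=cloud(s);z=P[...,2]
cv2.imwrite('pics/t3.png',s['pixels'][150:410,180:640])
"
```

```text
t 7.35 at [632.7 217.9  58.2] psi 18.3 open 55.4 F [-0.3 -0.1  0.6] grip 0.0
[-0.0178  0.0246  0.0543] [-0.     0.002 -0.001]
```

View pics/t3.png

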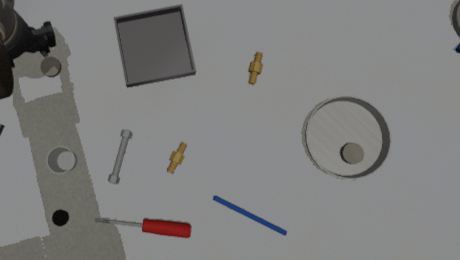

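The crop shows the first disc lying in the pan at (353,153), and the other parts have not moved. Next I'll correct above the second disc and pick it.

>>> send_rows --pt "-0.018 0.0245 0 0 0 0 0.65" --pt "-0.018 0.0245 0.02 0 0 0 0.65" --pt "-0.018 0.0245 0.035 0 0 0 0.65" --pt "-0.018 0.0245 0.035 0 0 0 0.65" --pt "-0.018 0.0245 0.035 0 0 0 0.65"

```text
time_s: 7.9
eef_pos: [624.7, 189.5, 24.7]
tcp_rot: [-3.102, -0.499, -0.001]
wrist_force: [1.1, -0.3, -0.3]
opening: 55.1
grasp_force: 0.0
```

```bash
python3 -c "
from h import *
go((623.4,188.9,4,18.3))
s=grab('wrist');cv2.imwrite('pics/w3.png',s['pixels'][180:440,150:490])"
```

```text
t 7.9 at [624.7 189.5  24.7] psi 18.3 open 55.1 F [ 1.1 -0.3 -0.3] grip 0.0
[-0.0014  0.0002  0.0207] [-0.    -0.001 -0.001]
```

View pics/w3.png

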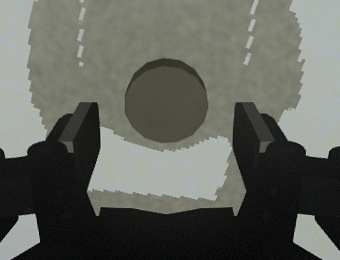

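The disc sits at crop (167,100), centred between the pads.

>>> send_rows --pt "-0.001 0 0.01 0 0 0 0.65" --pt "-0.001 0 0.02 0 0 0 0.65" --pt "-0.001 0 0.02 0 0 0 0.65" --pt "-0.001 0 0.02 0 0 0 0.3" --pt "-0.001 0 0.02 0 0 0 0.3" --pt "-0.001 0 0.02 0 0 0 0.3" --pt "-0.001 0 0.02 0 0 0 0.3" --pt "-0.001 0 0.02 0 0 0 0.3"

```text
time_s: 8.75
eef_pos: [623.4, 189.0, 4.3]
tcp_rot: [-3.102, -0.499, -0.0]
wrist_force: [0.2, -0.1, -1.1]
opening: 35.3
grasp_force: 59.8
```

>>> send_rows --pt "0 0 -0.02 0 0 0 0.3" --pt "0 0 -0.06 0 0 0 0.3" --pt "0 0 -0.11 0 0 0 0.3" --pt "0 0 -0.11 0 0 0 0.3"

```text
time_s: 9.15
eef_pos: [629.8, 190.6, 123.2]
tcp_rot: [-3.101, -0.498, -0.026]
wrist_force: [0.6, 0.4, 0.9]
opening: 35.1
grasp_force: 59.9
```

```bash
python3 -c "
from h import *
go((511.8,-337.5,115,18.3))"
```

```text
t 9.15 at [629.8 190.6 123.2] psi 18.3 open 35.1 F [0.6 0.4 0.9] grip 59.9
[-0.2777  0.4644  0.0043] [ 0.001 -0.016 -0.001]
```

>>> send_rows --pt "-0.271 0.465 0 0 0 0 0.3" --pt "-0.271 0.465 0 0 0 0 0.3" --pt "-0.271 0.465 0 0 0 0 0.3" --pt "-0.271 0.465 0 0 0 0 0.3" --pt "-0.271 0.465 0 0 0 0 0.3" --pt "-0.271 0.465 0 0 0 0 0.3" --pt "-0.271 0.465 0 0 0 0 0.3" --pt "-0.271 0.465 0 0 0 0 0.3"

```text
time_s: 9.95
eef_pos: [539.6, -204.2, 114.2]
tcp_rot: [3.102, 0.499, 0.001]
wrist_force: [0.9, -1.0, -0.6]
opening: 35.1
grasp_force: 60.0
```

>>> send_rows --pt "-0.07 0.119 0 0 0 0 0.3" --pt "-0.07 0.119 0 0 0 0 0.3" --pt "-0.07 0.119 0 0 0 0 0.3" --pt "-0.07 0.119 0.03 0 0 0 0.3" --pt "-0.07 0.119 0.06 0 0 0 0.3" --pt "-0.07 0.119 0.08 0 0 0 0.3" --pt "-0.07 0.119 0.08 0 0 0 0.3" --pt "-0.07 0.119 0.08 0 0 0 0.3"

```text
time_s: 10.75
eef_pos: [511.0, -337.1, 34.0]
tcp_rot: [-3.101, -0.499, 0.001]
wrist_force: [0.2, -0.1, -0.4]
opening: 34.8
grasp_force: 60.0
```

```bash
python3 -c "
from h import *
go((511.8,-337.5,8,18.3))"
```

```text
t 10.75 at [ 511.  -337.1   34. ] psi 18.3 open 34.8 F [ 0.2 -0.1 -0.4] grip 60.0
[0.0006 0.0007 0.026 ] [-0.001  0.    -0.001]
```

>>> send_rows --pt "0 0 0.008 0 0 0 0.3" --pt "0 0 0.014 0 0 0 0.3" --pt "0 0 0.019 0 0 0 0.3" --pt "0 0 0.022 0 0 0 0.3" --pt "0 0 0.024 0 0 0 0.3" --pt "0 0 0.026 0 0 0 0.3" --pt "0 0 0.026 0 0 0 0.3" --pt "0 0 0.026 0 0 0 0.3"

```text
time_s: 11.55
eef_pos: [511.2, -337.3, 8.3]
tcp_rot: [3.102, 0.499, 0.0]
wrist_force: [-0.2, 0.0, -0.1]
opening: 35.2
grasp_force: 60.0
```

>>> send_rows --pt "0 0 0.001 0 0 0 0.3" --pt "0 0 0.001 0 0 0 0.3" --pt "0 0 0.001 0 0 0 0.5" --pt "0 0 0.001 0 0 0 0.6" --pt "0 0 0.001 0 0 0 0.6" --pt "0 0 -0.03 0 0 0 0.6" --pt "0 0 -0.07 0 0 0 0.6" --pt "0 0 -0.11 0 0 0 0.6"

```text
time_s: 12.35
eef_pos: [510.6, -336.8, 118.7]
tcp_rot: [-3.1, -0.498, 0.002]
wrist_force: [1.0, 0.3, 0.4]
opening: 51.1
grasp_force: 0.0
```

```bash
python3 -c "
from h import *
go((614.3,-193.4,100,-13.6),(614.3,-193.4,30,-13.6))"
```

```text
t 12.35 at [ 510.6 -336.8  118.7] psi 18.3 open 51.1 F [1.  0.3 0.4] grip 0.0
[ 0.1435 -0.1036  0.0187] [-0.001  0.001  0.556]
[ 0.1435 -0.1035  0.0887] [-0.001  0.001  0.556]
```

>>> send_rows --pt "0.143 -0.103 0.019 0 0 0.556 0.6" --pt "0.143 -0.103 0.019 0 0 0.556 0.6" --pt "0.143 -0.103 0.019 0 0 0.556 0.6" --pt "0.143 -0.103 0.019 0 0 0.556 0.6" --pt "0.143 -0.103 0.05 0 0 0.556 0.6" --pt "0.143 -0.103 0.08 0 0 0.556 0.6" --pt "0.143 -0.103 0.08 0 0 0.556 0.6" --pt "0.143 -0.103 0.08 0 0 0.556 0.6"

```text
time_s: 13.15
eef_pos: [614.0, -194.4, 37.7]
tcp_rot: [-3.119, 0.372, 0.003]
wrist_force: [1.2, -0.4, 0.1]
opening: 50.9
grasp_force: 0.0
```

```bash
python3 -c "
from h import *
go((614.3,-193.4,4,-13.6))
s=grab('wrist');cv2.imwrite('pics/w4.png',s['pixels'][140:440,150:490])"
```

```text
t 13.15 at [ 614.  -194.4   37.7] psi -13.6 open 50.9 F [ 1.2 -0.4  0.1] grip 0.0
[ 0.0001 -0.001   0.0337] [-0.     0.002  0.   ]
```

View pics/w4.png

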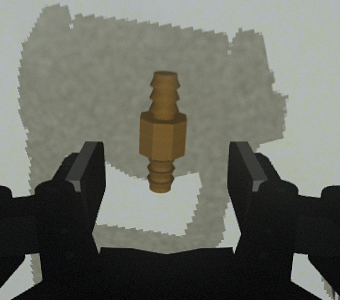

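The connector is upright in the crop at (163,135), aligned with the pads and nearly centred between them.

>>> send_rows --pt "0 -0.001 0.02 0 0 0 0.6" --pt "0 -0.001 0.034 0 0 0 0.6" --pt "0 -0.001 0.034 0 0 0 0.6" --pt "0 -0.001 0.034 0 0 0 0.1" --pt "0 -0.001 0.034 0 0 0 0.1" --pt "0 -0.001 0.034 0 0 0 0.1" --pt "0 -0.001 0.034 0 0 0 0.1" --pt "0 -0.001 0.034 0 0 0 0.1"

```text
time_s: 14.0
eef_pos: [616.0, -194.1, 5.5]
tcp_rot: [3.119, -0.371, 0.003]
wrist_force: [-0.4, 0.1, 4.3]
opening: 20.0
grasp_force: 60.1
```

>>> send_rows --pt "0 0 -0.03 0 0 0 0.1" --pt "0 0 -0.08 0 0 0 0.1" --pt "0 0 -0.116 0 0 0 0.1" --pt "0 0 -0.116 0 0 0 0.1" --pt "0 0 -0.116 0 0 0 0.1"

```text
time_s: 14.5
eef_pos: [615.2, -193.7, 121.1]
tcp_rot: [3.119, -0.372, 0.002]
wrist_force: [0.0, -0.3, -1.7]
opening: 19.9
grasp_force: 59.5
```

```bash
python3 -c "
from h import *
c=np.array([656.5,-7]);a=np.radians(10);y=np.array([np.sin(a),-np.cos(a)])
p1=c+26*y;p2=c-26*y;print(p1,p2)
go((*p1,120,10),(*p1,60,10))"
```

```text
[661.01485262 -32.60500158] [651.98514738  18.60500158]
t 14.5 at [ 615.2 -193.7  121.1] psi -13.6 open 19.9 F [ 0.  -0.3 -1.7] grip 59.5
[ 0.0067 -0.1673  0.001 ] [ 0.    -0.001 -0.412]
[ 0.0066 -0.1673  0.061 ] [ 0.    -0.001 -0.412]
```

>>> send_rows --pt "0.0065 -0.167 0 0 0 -0.412 0.1" --pt "0.0065 -0.167 0 0 0 -0.412 0.1" --pt "0.0065 -0.167 0 0 0 -0.412 0.1" --pt "0.0065 -0.167 0 0 0 -0.412 0.1" --pt "0.0065 -0.167 0.03 0 0 -0.412 0.1" --pt "0.0065 -0.167 0.06 0 0 -0.412 0.1" --pt "0.0065 -0.167 0.06 0 0 -0.412 0.1" --pt "0.0065 -0.167 0.06 0 0 -0.412 0.1"

```text
time_s: 15.3
eef_pos: [658.2, -33.0, 57.7]
tcp_rot: [-3.129, -0.273, 0.009]
wrist_force: [0.6, 0.4, -0.1]
opening: 20.3
grasp_force: 59.5
```

```bash
python3 -c "
from h import *
go((661,-32.6,10,10))"
```

```text
t 15.3 at [658.2 -33.   57.7] psi 10.0 open 20.3 F [ 0.6  0.4 -0.1] grip 59.5
[0.0031 0.0002 0.0477] [-0.001  0.005 -0.   ]
```

>>> send_rows --pt "0.001 0 0.02 0 0 0 0.1" --pt "0.001 0 0.035 0 0 0 0.1" --pt "0.001 0 0.043 0 0 0 0.1" --pt "0.001 0 0.047 0 0 0 0.1" --pt "0.001 0 0.049 0 0 0 0.1" --pt "0.001 0 0.049 0 0 0 0.1" --pt "0.001 0 0.049 0 0 0 0.1"

```text
time_s: 16.0
eef_pos: [662.1, -32.7, 12.0]
tcp_rot: [3.129, 0.274, 0.002]
wrist_force: [-0.5, 0.0, -0.8]
opening: 19.9
grasp_force: 59.5
```

>>> send_rows --pt "0 0 0.0015 0 0 0 0.1" --pt "0 0 0.0025 0 0 0 0.1" --pt "0 0 0.0025 0 0 0 0.1" --pt "0 0 0.0025 0 0 0 0.4" --pt "0 0 0.0025 0 0 0 0.4" --pt "0 0 -0.03 0 0 0 0.4" --pt "0 0 -0.08 0 0 0 0.4" --pt "0 0 -0.11 0 0 0 0.4"

```text
time_s: 16.8
eef_pos: [663.0, -32.8, 124.2]
tcp_rot: [3.129, 0.274, 0.006]
wrist_force: [1.0, -0.1, 1.7]
opening: 33.8
grasp_force: 0.0
```

```bash
python3 -c "
from h import *
go((451,-44.2,110,-27.8),(451,-44.2,30,-27.8))"
```

```text
t 16.8 at [663.  -32.8 124.2] psi 10.0 open 33.8 F [ 1.  -0.1  1.7] grip 0.0
[-0.2107 -0.0257  0.0135] [-0.    -0.004  0.66 ]
[-0.211  -0.0257  0.0935] [-0.    -0.004  0.66 ]
```

>>> send_rows --pt "-0.21 -0.0255 0.01 0 0 0.66 0.6" --pt "-0.21 -0.0255 0.01 0 0 0.66 0.6" --pt "-0.21 -0.0255 0.01 0 0 0.66 0.6" --pt "-0.21 -0.0255 0.01 0 0 0.66 0.6" --pt "-0.21 -0.0255 0.01 0 0 0.66 0.6" --pt "-0.21 -0.0255 0.05 0 0 0.66 0.6" --pt "-0.21 -0.0255 0.08 0 0 0.66 0.6" --pt "-0.21 -0.0255 0.08 0 0 0.66 0.6"

```text
time_s: 17.6
eef_pos: [446.0, -43.3, 38.0]
tcp_rot: [3.049, -0.755, -0.014]
wrist_force: [-0.0, 0.5, 0.4]
opening: 51.7
grasp_force: 0.0
```

>>> send_rows --pt "0 0 0 0 0 0 0.6" --pt "0 0 0 0 0 0 0.6"

```text
time_s: 17.8
eef_pos: [451.8, -44.3, 42.6]
tcp_rot: [-3.049, 0.755, -0.004]
wrist_force: [1.3, -0.2, 0.4]
opening: 51.2
grasp_force: 0.0
```

```bash
python3 -c "
from h import *
go((451,-44.2,5,-27.8))
s=grab('wrist');cv2.imwrite('pics/w5.png',s['pixels'][140:440,150:490])"
```

```text
t 17.8 at [451.8 -44.3  42.6] psi -27.8 open 51.2 F [ 1.3 -0.2  0.4] grip 0.0
[-0.0009  0.0003  0.0376] [-0.001 -0.003  0.   ]
```

View pics/w5.png

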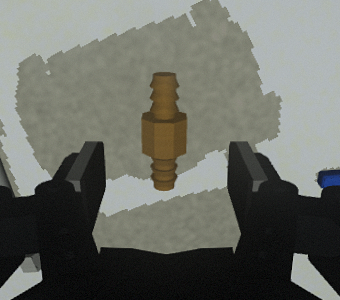

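The second connector is aligned at crop (164,133), between the pads.

>>> send_rows --pt "0 0 0.02 0 0 0 0.6" --pt "0 0 0.037 0 0 0 0.6" --pt "0 0 0.037 0 0 0 0.6" --pt "0 0 0.037 0 0 0 0.1" --pt "0 0 0.037 0 0 0 0.1" --pt "0 0 0.037 0 0 0 0.1" --pt "0 0 0.037 0 0 0 0.1" --pt "0 0 0.037 0 0 0 0.1"

```text
time_s: 18.65
eef_pos: [451.8, -44.3, 5.7]
tcp_rot: [-3.049, 0.755, -0.004]
wrist_force: [-0.6, 0.3, 7.6]
opening: 20.3
grasp_force: 59.3
```

>>> send_rows --pt "0 0 -0.03 0 0 0 0.1" --pt "0 0 -0.08 0 0 0 0.1" --pt "0 0 -0.116 0 0 0 0.1" --pt "0 0 -0.116 0 0 0 0.1" --pt "0 0 -0.116 0 0 0 0.1"

```text
time_s: 19.15
eef_pos: [451.1, -44.2, 121.5]
tcp_rot: [-3.049, 0.755, -0.005]
wrist_force: [-1.1, -0.5, -1.3]
opening: 19.8
grasp_force: 59.2
```

```bash
python3 -c "
from h import *
go((652,18.6,120,10))"
```

```text
t 19.15 at [451.1 -44.2 121.5] psi -27.8 open 19.8 F [-1.1 -0.5 -1.3] grip 59.2
[ 0.1485 -0.1493  0.002 ] [ 0.    -0.003 -0.66 ]
```

>>> send_rows --pt "0.148 -0.149 0 0 0 -0.66 0.1" --pt "0.148 -0.149 0 0 0 -0.66 0.1" --pt "0.148 -0.149 0 0 0 -0.66 0.1" --pt "0.148 -0.149 0 0 0 -0.66 0.1" --pt "0.148 -0.149 0 0 0 -0.66 0.1" --pt "0.148 -0.149 0.03 0 0 -0.66 0.1" --pt "0.148 -0.149 0.06 0 0 -0.66 0.1" --pt "0.148 -0.149 0.06 0 0 -0.66 0.1"

```text
time_s: 19.95
eef_pos: [643.7, 19.1, 52.2]
tcp_rot: [-3.128, -0.274, 0.025]
wrist_force: [-1.8, 0.2, -1.3]
opening: 19.8
grasp_force: 59.2
```

>>> send_rows --pt "0 0 0 0 0 0 0.1" --pt "0 0 0 0 0 0 0.1" --pt "0 0 0 0 0 0 0.1"

```text
time_s: 20.25
eef_pos: [652.1, 18.6, 62.1]
tcp_rot: [3.129, 0.274, 0.005]
wrist_force: [-1.3, 0.3, -1.1]
opening: 20.3
grasp_force: 59.2
```

```bash
python3 -c "
from h import *
go((652,18.6,10,10))"
```

```text
t 20.25 at [652.1  18.6  62.1] psi 10.0 open 20.3 F [-1.3  0.3 -1.1] grip 59.2
[-0.0002 -0.0001  0.0521] [ 0.001 -0.003  0.   ]
```

>>> send_rows --pt "0 0 0.02 0 0 0 0.1" --pt "0 0 0.035 0 0 0 0.1" --pt "0 0 0.043 0 0 0 0.1" --pt "0 0 0.048 0 0 0 0.1" --pt "0 0 0.05 0 0 0 0.1" --pt "0 0 0.052 0 0 0 0.1" --pt "0 0 0.052 0 0 0 0.1" --pt "0 0 0.052 0 0 0 0.1"

```text
time_s: 21.05
eef_pos: [651.0, 18.6, 9.8]
tcp_rot: [3.129, 0.274, 0.0]
wrist_force: [-2.5, 0.3, 6.6]
opening: 20.0
grasp_force: 59.9
```

>>> send_rows --pt "0 0 0 0 0 0 0.1" --pt "0 0 0 0 0 0 0.4" --pt "0 0 0 0 0 0 0.4" --pt "0 0 -0.03 0 0 0 0.4" --pt "0 0 -0.08 0 0 0 0.4" --pt "0 0 -0.12 0 0 0 0.4"

```text
time_s: 21.65
eef_pos: [651.1, 18.7, 129.7]
tcp_rot: [3.13, 0.274, 0.001]
wrist_force: [1.1, 0.2, 0.4]
opening: 34.3
grasp_force: 0.0
```

```bash
python3 -c "
from h import *
go((454.5,58.5,115,-16),(454.5,58.5,40,-16))"
```

```text
t 21.65 at [651.1  18.7 129.7] psi 10.0 open 34.3 F [1.1 0.2 0.4] grip 0.0
[-0.1867 -0.0734  0.0145] [-0.    -0.001  0.454]
[-0.1867 -0.0734  0.0895] [-0.    -0.001  0.454]
```

>>> send_rows --pt "-0.187 -0.0735 0.01 0 0 0.454 0.5" --pt "-0.187 -0.0735 0.01 0 0 0.454 0.5" --pt "-0.187 -0.0735 0.01 0 0 0.454 0.5" --pt "-0.187 -0.0735 0.01 0 0 0.454 0.5" --pt "-0.187 -0.0735 0.01 0 0 0.454 0.5" --pt "-0.187 -0.0735 0.05 0 0 0.454 0.5" --pt "-0.187 -0.0735 0.08 0 0 0.454 0.5" --pt "-0.187 -0.0735 0.08 0 0 0.454 0.5"

```text
time_s: 22.45
eef_pos: [450.3, 58.4, 45.1]
tcp_rot: [3.11, -0.437, -0.012]
wrist_force: [-1.0, -0.0, 0.0]
opening: 43.1
grasp_force: 0.0
```

>>> send_rows --pt "0 0 0 0 0 0 0.5" --pt "0 0 0 0 0 0 0.5" --pt "0 0 0 0 0 0 0.5"

```text
time_s: 22.75
eef_pos: [455.7, 58.6, 49.9]
tcp_rot: [-3.11, 0.437, -0.006]
wrist_force: [0.4, -1.2, -0.2]
opening: 42.5
grasp_force: 0.0
```

```bash
python3 -c "
from h import *
go((454.5,58.5,4.5,-16))
s=grab('wrist');cv2.imwrite('pics/w6.png',s['pixels'][100:440,150:490])"
```

```text
t 22.75 at [455.7  58.6  49.9] psi -16.0 open 42.5 F [ 0.4 -1.2 -0.2] grip 0.0
[-0.0013  0.0004  0.0454] [-0.001 -0.004 -0.   ]
```

View pics/w6.png

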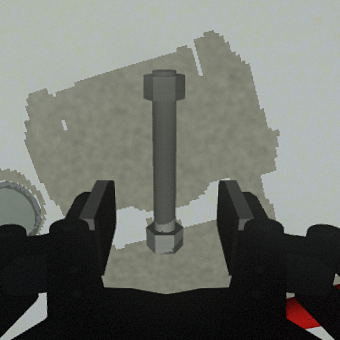

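The rod stands vertical at crop x≈165, centred between the pads. The beaker at the left edge is clear of the fingers.

>>> send_rows --pt "0 0 0.02 0 0 0 0.5" --pt "0 0 0.045 0 0 0 0.5" --pt "0 0 0.045 0 0 0 0.5" --pt "0 0 0.045 0 0 0 0.0" --pt "0 0 0.045 0 0 0 0.0" --pt "0 0 0.045 0 0 0 0.0" --pt "0 0 0.045 0 0 0 0.0" --pt "0 0 0.045 0 0 0 0.0"

```text
time_s: 23.6
eef_pos: [455.1, 58.7, 4.6]
tcp_rot: [-3.111, 0.437, -0.004]
wrist_force: [-0.4, -0.1, 7.1]
opening: 9.3
grasp_force: 59.0
```

>>> send_rows --pt "0 0 -0.03 0 0 0 0" --pt "0 0 -0.08 0 0 0 0" --pt "0 0 -0.13 0 0 0 0" --pt "0 0 -0.145 0 0 0 0" --pt "0 0 -0.145 0 0 0 0" --pt "0 0 -0.145 0 0 0 0"

```text
time_s: 24.2
eef_pos: [453.1, 58.5, 147.8]
tcp_rot: [3.111, -0.437, -0.001]
wrist_force: [-0.6, 0.1, -1.3]
opening: 9.1
grasp_force: 58.8
```

```bash
python3 -c "
from h import *
go((505.7,364.4,150,66.1))"
```

```text
t 24.2 at [453.1  58.5 147.8] psi -16.0 open 9.1 F [-0.6  0.1 -1.3] grip 58.8
[-0.0337 -0.3085 -0.0022] [-0.     0.    -1.433]
```

>>> send_rows --pt "-0.034 -0.308 0 0 0 -1.433 0" --pt "-0.034 -0.308 0 0 0 -1.433 0" --pt "-0.034 -0.308 0 0 0 -1.433 0" --pt "-0.034 -0.308 0 0 0 -1.433 0" --pt "-0.034 -0.308 0 0 0 -1.433 0" --pt "-0.034 -0.308 0 0 0 -1.433 0" --pt "-0.034 -0.308 0 0 0 -1.433 0" --pt "-0.034 -0.308 0 0 0 -1.433 0"

```text
time_s: 25.0
eef_pos: [504.1, 365.6, 144.4]
tcp_rot: [2.808, 1.409, -0.008]
wrist_force: [0.1, -0.4, -0.5]
opening: 9.3
grasp_force: 58.9
```

```bash
python3 -c "
from h import *
go((505.7,364.4,150,66.1))"
```

```text
t 25.0 at [504.1 365.6 144.4] psi 53.3 open 9.3 F [ 0.1 -0.4 -0.5] grip 58.9
[-0.0001  0.002  -0.0056] [-0.003  0.004 -0.223]
```

>>> send_rows --pt "0 0.001 0 0 0 -0.223 0" --pt "0 0.001 0 0 0 -0.223 0" --pt "0 0.001 0.04 0 0 -0.223 0" --pt "0 0.001 0.08 0 0 -0.223 0" --pt "0 0.001 0.105 0 0 -0.223 0" --pt "0 0.001 0.105 0 0 -0.223 0" --pt "0 0.001 0.105 0 0 -0.223 0" --pt "0 0.001 0.105 0 0 -0.223 0"

```text
time_s: 25.8
eef_pos: [507.6, 363.9, 44.0]
tcp_rot: [2.642, 1.7, 0.003]
wrist_force: [1.0, 0.1, -0.4]
opening: 9.3
grasp_force: 58.9
```

```bash
python3 -c "
from h import *
go((505.7,364.4,9.5,66.1))"
```

```text
t 25.8 at [507.6 363.9  44. ] psi 65.5 open 9.3 F [ 1.   0.1 -0.4] grip 58.9
[-0.0004 -0.002   0.0345] [ 0.001 -0.001 -0.01 ]
```

>>> send_rows --pt "0 -0.002 0.015 0 0 -0.01 0" --pt "0 -0.002 0.025 0 0 -0.01 0" --pt "0 -0.002 0.03 0 0 -0.01 0" --pt "0 -0.002 0.033 0 0 -0.01 0" --pt "0 -0.002 0.035 0 0 -0.01 0" --pt "0 -0.002 0.035 0 0 -0.01 0" --pt "0 -0.002 0.035 0 0 -0.01 0"

```text
time_s: 26.5
eef_pos: [505.2, 364.3, 8.8]
tcp_rot: [2.633, 1.713, 0.001]
wrist_force: [-1.3, -1.2, 1.7]
opening: 9.3
grasp_force: 59.3
```

>>> send_rows --pt "0 0 0 0 0 0 0" --pt "0 0 0 0 0 0 0.3" --pt "0 0 0 0 0 0 0.3" --pt "0 0 0 0 0 0 0.3" --pt "0 0 -0.03 0 0 0 0.3" --pt "0 0 -0.08 0 0 0 0.3" --pt "0 0 -0.13 0 0 0 0.3" --pt "0 0 -0.18 0 0 0 0.3"

```text
time_s: 27.3
eef_pos: [504.6, 364.0, 189.7]
tcp_rot: [-2.633, -1.713, 0.001]
wrist_force: [0.9, 1.5, -1.6]
opening: 25.6
grasp_force: 0.0
```

>>> send_rows --pt "-0.2 0.05 -0.18 0 0 0 0.3" --pt "-0.2 0.05 -0.18 0 0 0 0.3" --pt "-0.2 0.05 -0.18 0 0 0 0.3" --pt "-0.2 0.05 -0.18 0 0 0 0.3" --pt "-0.2 0.05 -0.18 0 0 0 0.3" --pt "-0.2 0.05 -0.18 0 0 0 0.3" --pt "-0.2 0.05 -0.18 0 0 0 0.3" --pt "-0.2 0.05 -0.18 0 0 0 0.3"

```text
time_s: 28.1
eef_pos: [469.6, 161.2, 368.2]
tcp_rot: [-2.634, -1.712, -0.002]
wrist_force: [-0.3, 0.2, 0.0]
opening: 26.1
grasp_force: 0.0
```

Run:
```python
from h import *
go()
s=grab('top');cv2.imwrite('pics/t9.png',s['pixels'])
P=cloud(s);z=P[...,2];px=s['pixels']
def q(n,c,rad,lo,hi):
    m=(np.hypot(P[...,0]-c[0],P[...,1]-c[1])<rad)&(z>lo)&(z<hi)
    k,l,st,ce=cv2.connectedComponentsWithStats(m.astype(np.uint8))
    for i in range(1,k):
        if st[i,4]>40:
            v=P[l==i];rc=cv2.minAreaRect(v[:,:2].astype(np.float32));print(n,st[i,4],'z95',np.percentile(v[:,2],95).round(1),np.round(rc[0],1),np.round(rc[1],1),round(rc[2],1))
q('pan',(483.4,-347),62,9,40);q('tub',(656.5,-7),56,9,60);q('trough',(505.7,364.4),37,8,40);q('beaker',(448.5,156.5),45,20,90)
```

```text
t 28.1 at [469.6 161.2 368.2] psi 66.1 open 26.1 F [-0.3  0.2  0. ] grip 0.0
pan 368 z95 18.9 [ 512.8 -336.2] [36.7 36.8] 86.3
pan 383 z95 19.0 [ 455.  -355.6] [37.3 36.8] 69.5
tub 270 z95 25.8 [660.6 -32.8] [60.9 21.8] 11.0
tub 269 z95 26.4 [649.7  18.5] [59.8 21.5] 10.2
beaker 373 z95 60.4 [448.6 158.2] [48.8 47.8] 89.5
```

View pics/t9.png

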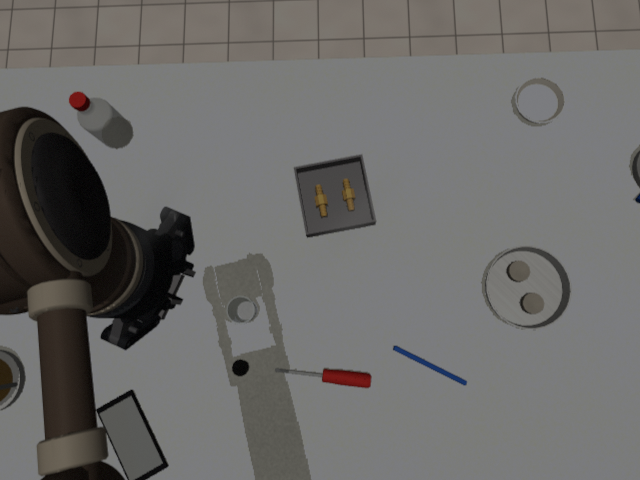

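The top view shows both discs flat in the pan at (518,271) and (532,303), both connectors flat in the tub at (321,200) and (349,195), and the beaker in place. The arm hides the trough, so I'll check the rod from the scene camera.

Run:
```python
from h import *
s=grab('scene');P=cloud(s);z=P[...,2]
a=np.radians(66.1);d=P[...,:2]-[505.7,364.4];L=d@[np.cos(a),np.sin(a)];W=d@[-np.sin(a),np.cos(a)]
m=(abs(L)<72)&(abs(W)<36)&(z>-5)&(z<60)
print('floor',np.median(z[m]));b=m&(z>11);v=P[b]
print(b.sum(),np.percentile(z[b],[50,95]),'along',np.percentile(L[b],[1,99]),'across',np.percentile(W[b],[1,99]))
cv2.imwrite('pics/s9.png',cv2.resize(s['pixels'][210:320,420:600],None,fx=3,fy=3))
```

```text
floor 4.989950916213672
509 [17.27192367 22.43932256] along [-71.69710134  51.42731217] across [-27.14752261  35.91056586]
```

View pics/s9.png

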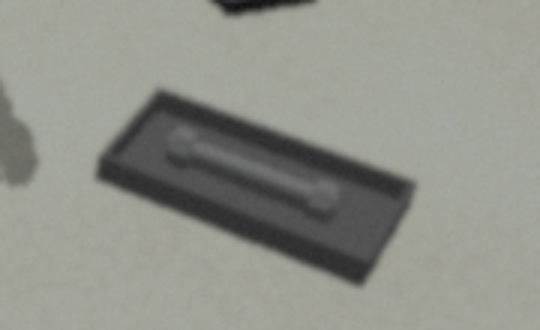

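The rod lies level in the middle of the trough, at crop (180,145) to (320,200), well clear of the walls. Everything is placed, so I'm handing in.

```bash
python3 -c "
from h import *
print(r.close_job())"
```

```text
the job is handed in; nothing more can be done
None
```

I handed the job in at about 28 s: the last camera checks showed both discs flat in the pan, both connectors flat in the tub and the rod level in the long tray, with the beaker not visibly moved; the hand-in returned no verdict.

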